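# Walk the cast concrete block round to the gluing fence

## Robot

A 7-joint arm with a two-finger parallel gripper is mounted at the origin on the work surface. World frame = base frame: x ahead of the robot, y to its left, z up, the work surface at z = 0. Lengths are in m, angles in degrees, forces in N, time in s.
With the tool pointing down it reaches from about 0.4 to 0.925 m from the base axis. Payload 5.6 kg.
Tool frame: the origin (TCP) lies at the very end of the fingers, on their centre line; the grasp point (between the pads) lies 19 mm behind it; z points along the fingers, y is the direction in which the jaws open and shut (so a half turn about z gives the same grasp; the last joint's range is limited). The gripper opens to 85 mm and grips with 20 to 120 N. Pads are 22 mm wide; open, the fingers measure 114 mm over their backs; the gripper's body (76 mm by 85 mm) begins 54 mm behind the grasp point. The pads swing forward as they close: fully open they stand 13 mm farther back than shut.
Start: joints at [-68.125, 26.786, -0.665, 91.828, 0.344, 61.387, -3.226], TCP at [0.268, 0.592, 0.231] pointing down, gripper open.
Joint ranges: [-144.91, 144.91], [-17.63, 115.5], [-89.93, 88.59], [15.96, 139.68], [-74.01, 254.01], [8.47, 105.57], [-167.45, 167.45]. Speed limits (degrees/s): [147.25, 147.25, 180, 180, 180, 180, 180].

## Interface

Orientations are given as a 3x3 rotation matrix whose columns are the frame's x, y, z axes.
In Python, from bench import monitor, capture, camera_params, order gives the robot as it stands.
- The arm moves only by the tool step_arm, never from a script. Its argument "plan" is one flat list of numbers, 5 for each row, row after row: the finger opening in cm, from 0 to 8.54, then the shift along the tool's x, y, z in cm, then the turn about the tool's z in rad. In form: [gripper, x, y, z, twist, gripper, x, y, z, twist, ...]. A call has 1 to 20 rows; each row shifts and turns the commanded pose from where the row before left it, along the tool's axes as they then stand; what a row does not reach is not made up. A row lasts 1/12 s, in which the tool goes at most 41.7 mm and 7.16 degrees, less where a joint would pass 70% of its speed; a pose out of reach is approached as far as the arm can. A call is refused whole if a number of a shift passes 4.17 or a number of a turn 0.125, either way. A call with a gripper value outside its range is refused whole. The fingers move at their own pace and stop on an object; the grip force is fixed at half the most. Time passes only in rows, so rows that do not move let the fingers close. It gives the time, the measured TCP pose, the force and the opening at its end, in the units of the state.
- monitor.sense(): the state, without advancing time (a new reading comes with each control period).
- capture(name): name is "scene" or "side" or "wrist"; returns the picture (384x512x3 uint8, blue, green, red); there is no depth.
- camera_params(name): a dict with "intrinsics" (3x3 intrinsics, pixels), "camera_from_world" (4x4, takes a point from world to camera coordinates); the wrist camera has in their place "T_tool_cam" (4x4, takes a point from camera to tool coordinates, whose origin is the TCP and whose axes are the flange's). Camera axes: x right, y up, looking along -z (the intrinsics and any distortion apply to the point x, -y, -z); pixel columns grow to the right and rows downward; lengths in m; the calibration is good to about 2 mm. A picture is of the moment at which its call begins: read the wrist's pose just before it. camera_params takes no time and is no camera call.
- order.finish_job(): hands the job in, once; it reports no verdict.
The state is a dict: "time_s": time; "qpos": joint angles; "qd": joint speeds; "joint_efforts": joint torques, N m; "position": TCP position; "eef_rot": TCP orientation; "ft_force": force on the tool from outside, world axes, zero at the start; "torque": the same for the moment, N m; "gripper_width": finger opening in m.
Only numpy, scipy, OpenCV 4.12 (cv2) and the standard library are available. Lean on these libraries where they do the work, as an engineer would, in place of code of your own. Each camera call takes 0.05 s, during which the arm holds its last target.

## Task

Using only fingertip pushes against its sides, a nudge at one corner and then at the opposite one, walk the heavy concrete block round about where it stands (keep its middle within about 4 cm of where it began) until one of its long sides faces the aluminium fence squarely. Only then push it straight up so that the whole of that long side lies flush against the fence, and leave it there. Never lift, tip or carry the block, and leave everything else on the table where it is.

Things in the scene. Friction and masses are not known exactly. Their poses are not given: they have to be found in the camera images.
- block: Grey cast concrete slab, 136 mm long x 94 wide x 36 high, 0.8 to 1 kg, loose; sliding it takes 6 to 14 N, pushed low on a side. Origin: centre of its underside. x runs along the length, y along the width, z up. Its long sides (y = +-47 mm) are alike; either may go to the fence. It starts 55 to 90 degrees from lying along the fence, turned either way, its middle 140 to 155 mm from the fence's face.
- fence: Bare aluminium angle fixed to the table, 320 mm long, 45 mm high, its flat upright working face towards the robot. Origin: on the table, at the foot of the working face, mid length. Its y axis runs along the fence, x points from the working face away from the robot (the 60 mm deep foot with ribs lies on that side), z up; the block belongs on the -x side.
- tape: Blue roll of tape lying flat, 100 mm across, 25 mm high; origin at the centre of its underside. Leave alone.
- wedge: Orange plastic stepped shim 80 x 30 mm, 20 mm high; origin at the centre of its underside. Leave alone.
- cartridge: Standing black, yellow and red sealant cartridge, 48 mm across, 215 mm tall; origin at the centre of its foot. Leave alone.
- jar: Standing jar with a green cap, 68 mm across, 85 mm tall; origin at the centre of its foot. Leave alone.
- brush: Paint brush lying on the table; origin under its middle. Leave alone.
- mug: White mug, 80 mm across, 90 mm tall; origin at the centre of its foot. Leave alone.
- scraper: Flat scraper lying on the table; origin under its middle. Leave alone.
Things that resemble listed ones, but are neither listed nor needed, are in the scene too. There is more than one size of the block; the one meant has the size given above.

How it is judged (in metres and radians):
On the way, in this order (a step that is already met when the one before it is completed fails the run):
1. the block has been turned about where it stood: a long side faces the fence within 11 degrees, at least 8 mm clear of it, its middle within 50 mm of the start (angle between the x axis of block and the y axis of fence, either way round below 0.2 rad and x of block in the frame of fence below -0.055 m and distance of block from where it was at the start of the episode below 0.05 m), for 0.1 s.
2. the block's long side lies flush against the fence (x of block in the frame of fence between -0.052 and -0.043 m and angle between the x axis of block and the y axis of fence, either way round below 0.05 rad and y of block in the frame of fence between -0.09 and 0.09 m), for 0.2 s.
At the end, for the whole second after the job is handed in: The block lies flat and still on the table with a long side against the fence's working face: gap under 5 mm, square within 2.9 degrees, its middle within 90 mm of the fence's mid length (its whole length against the fence) (all of step 2 and height (world z) of block below 0.006 m and angle between block's own z axis and vertical below 0.05 rad and linear speed of block below 0.01 m/s and angular speed of block below 0.05 rad/s); the robot touches nothing.
It fails at once if the block is lifted off the table by 10 mm or more, or tipped by more than 10 degrees (height (world z) of block above 0.01 m or angle between block's own z axis and vertical above 0.175 rad).
It fails at once if the block wanders more than 50 mm from its start while its long side does not yet face the fence (more than 15 degrees off) (distance of block from where it was at the start of the episode above 0.05 m and angle between the x axis of block and the y axis of fence, either way round above 0.26 rad).
It fails at once if one of the other loose things is shifted by more than 20 mm or lifted (distance of any of tape, wedge, cartridge, jar, brush, mug, scraper from where it was at the start of the episode above 0.02 m).
It also fails if it takes over 67 s, if anything falls off the work surface, if the arm or the gripper's body presses on something with over 40 N, if the wrist force passes 120 N, or if a joint passes its speed limit or range.

## Working session

There is one attempt and no reset: what is moved stays moved. The work goes in short steps, Python scripts to look and compute and a tool call to move; the robot and the scene stay as the last step left them, time stands still between calls to the robot, and variables do not carry over. Pictures are saved under pics/ and viewed, and the job is handed in when it is done.

Besides the shell and the picture viewer there is one more tool, called after ">>>" by a JSON object that holds its "name" and its "arguments", one argument or row to a line. step_arm: Moves the arm, as the interface text tells. Its arguments: {"type":"object","properties":{"plan":{"type":"array"}},"required":["plan"]}

```bash
mkdir -p pics; ls
python3 - <<'E'
from bench import monitor,capture,camera_params
import cv2,numpy as np
s=monitor.sense();print({k:np.round(v,3).tolist() for k,v in s.items()})
for n in ["scene","side","wrist"]:
    p=camera_params(n);print(n,{k:np.round(v,4).tolist() if not isinstance(v,str) else v for k,v in p.items()})
    cv2.imwrite(f"pics/{n}0.png",capture(n))
E
```

```text
pics
{'time_s': 0.0, 'qpos': [-68.126, 26.838, -0.665, 91.882, 0.344, 61.387, -3.226], 'qd': [-0.022, 0.01, -0.089, -0.008, -0.075, -0.012, -0.006], 'joint_efforts': [-0.0, -53.24, 0.021, -25.13, 0.011, 0.008, 0.0], 'position': [0.268, 0.592, 0.23], 'eef_rot': [[-0.911, 0.412, -0.001], [0.412, 0.911, -0.002], [-0.0, -0.002, -1.0]], 'ft_force': [0.04, 0.425, -0.742], 'torque': [0.005, -0.007, 0.008], 'gripper_width': 0.085}
scene {'intrinsics': [[463.6293, 0.0, 254.5916], [0.0, 463.6293, 185.6961], [0.0, 0.0, 1.0]], 'camera_from_world': [[-0.2183, 0.9758, 0.0125, 0.1576], [-0.8261, -0.1916, 0.53, 0.4129], [0.5196, 0.1053, 0.8479, -1.9546], [0.0, 0.0, 0.0, 1.0]]}
side {'intrinsics': [[377.0127, 0.0, 248.8575], [0.0, 377.0127, 195.1806], [0.0, 0.0, 1.0]], 'camera_from_world': [[0.7857, -0.6183, 0.0183, -0.4456], [0.3271, 0.4404, 0.8361, -0.1697], [-0.525, -0.651, 0.5483, -1.0831], [0.0, 0.0, 0.0, 1.0]]}
wrist {'intrinsics': [[308.59, 0.0, 260.5256], [0.0, 308.59, 191.9264], [0.0, 0.0, 1.0]], 'T_tool_cam': [[-0.0004, 0.9469, 0.3215, 0.0843], [1.0, 0.0004, 0.0, 0.0005], [-0.0001, 0.3215, -0.9469, -0.1432], [0.0, 0.0, 0.0, 1.0]]}
```

View pics/scene0.png

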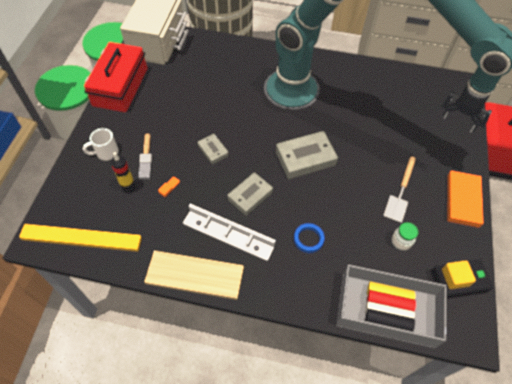

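View pics/side0.png

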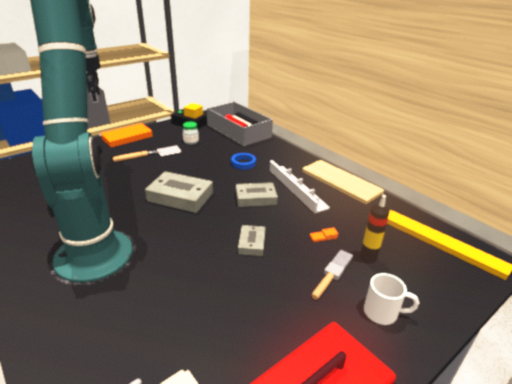

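View pics/wrist0.png

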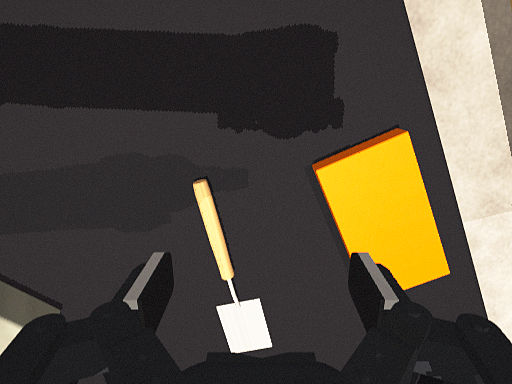

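The scene view shows three grey blocks at about (212,149), (250,192) and (307,153), and the fence at about (228,231). Next I measure them by casting rays.

```bash
cat > h.py <<'E'
from bench import monitor,capture,camera_params
import cv2,numpy as np
def cam(n):
    p=camera_params(n);K=np.array(p['intrinsics'])
    if n=='wrist':
        s=monitor.sense();T=np.eye(4);T[:3,:3]=s['eef_rot'];T[:3,3]=s['position'];M=T@np.array(p['T_tool_cam'])
    else: M=np.linalg.inv(np.array(p['camera_from_world']))
    return K,M
def ray(c,uv,z):
    K,M=c;uv=np.atleast_2d(uv).astype(float)
    d=np.linalg.inv(K)@np.c_[uv,np.ones(len(uv))].T
    d=M[:3,:3]@(d*np.array([[1],[-1],[-1]]));o=M[:3,3]
    return (o[:,None]+d*((z-o[2])/d[2])).T
def proj(c,X):
    K,M=c;W=np.linalg.inv(M);X=np.atleast_2d(X);p=W[:3,:3]@X.T+W[:3,3:];p=K@(p*np.array([[1],[-1],[-1]]));return (p[:2]/p[2]).T
E
python3 - <<'E'
from h import *
im=cv2.imread('pics/scene0.png');big=im[110:280,130:350]
cv2.imwrite('pics/zoom1.png',cv2.resize(big,None,fx=3.5,fy=3.5,interpolation=cv2.INTER_CUBIC))
for n in ['scene','side']:
    im=cv2.imread(f'pics/{n}0.png');c=cam(n)
    hsv=cv2.cvtColor(im,cv2.COLOR_BGR2HSV)
    m=((hsv[...,2]>(140 if n=='scene' else 150))&(hsv[...,1]<75)).astype(np.uint8)*255
    cs,_=cv2.findContours(m,cv2.RETR_EXTERNAL,cv2.CHAIN_APPROX_NONE)
    for k in cs:
        a=cv2.contourArea(k)
        if a<250 or a>6000: continue
        P=ray(c,k[:,0],0.036)[:,:2]
        r=cv2.minAreaRect((P*1000).astype(np.float32))
        print(n,a,k[:,0].mean(0).round(),np.round(r[0]),np.round(r[1]),round(r[2],1))
E
```

```text
scene 500.5 [ 91. 288.] [1026. -468.] [ 64. 136.] 0.1
scene 2805.0 [398. 302.] [845. 471.] [177. 313.] 0.1
scene 360.0 [  9. 226.] [ 882. -819.] [ 75. 176.] 90.0
scene 1999.0 [229. 231.] [728. -94.] [332.  82.] 77.4
scene 425.0 [397. 204.] [486. 460.] [ 66. 145.] 77.7
scene 3853.5 [496. 298.] [692. 787.] [175. 773.] 77.9
scene 829.5 [250. 191.] [559. -54.] [ 94. 137.] 57.7
scene 408.0 [212. 147.] [ 400. -235.] [105.  74.] 45.9
scene 1460.0 [306. 151.] [338. 113.] [137. 196.] 31.7
scene 736.5 [102. 145.] [ 492. -651.] [169. 120.] 33.5
scene 285.0 [ 66. 119.] [ 402. -799.] [133. 113.] 44.2
scene 274.5 [501.  93.] [-133.  847.] [ 72. 136.] 63.1
scene 324.0 [ 9. 98.] [  351. -1103.] [164.  76.] 45.4
scene 391.0 [462.  60.] [-306.  689.] [113. 143.] 89.6
scene 910.5 [337.  37.] [-352.  156.] [192. 255.] 86.9
scene 3446.5 [405.  33.] [-424.  474.] [361. 398.] 85.8
scene 396.5 [499.   7.] [-693.  864.] [125. 161.] 13.6
scene 1095.5 [270.  15.] [-387. -171.] [233. 313.] 13.6
side 303.5 [179. 379.] [   3. -495.] [29. 72.] 52.4
side 3006.0 [490. 351.] [ 589. -851.] [338.  87.] 7.4
side 1886.5 [389. 299.] [ 503. -618.] [132. 159.] 81.1
side 364.5 [339. 263.] [ 505. -471.] [106.  43.] 17.6
side 523.5 [252. 237.] [ 385. -244.] [106.  72.] 46.6
side 536.5 [256. 191.] [554. -54.] [ 99. 136.] 58.3
side 1121.5 [179. 186.] [356. 134.] [141. 201.] 32.0
side 887.5 [343. 179.] [ 862. -178.] [ 93. 284.] 3.2
side 803.5 [298. 186.] [704. -99.] [376.  76.] 76.1
side 2851.5 [394. 187.] [ 965. -191.] [  82. 1095.] 0.3
side 327.0 [28. 86.] [ 173. 1597.] [423. 166.] 79.3
side 1615.5 [123.  82.] [ 686. 1441.] [872. 312.] 68.4
side 866.5 [162.  82.] [ 896. 1328.] [1094.  142.] 64.3
side 1009.0 [155.  24.] [1948. 3641.] [3523.  336.] 63.2
side 2006.5 [112.  26.] [1650. 3869.] [3544.  671.] 70.9
side 2624.0 [30. 40.] [ 754. 4071.] [4302.  598.] 80.5
```

View pics/zoom1.png

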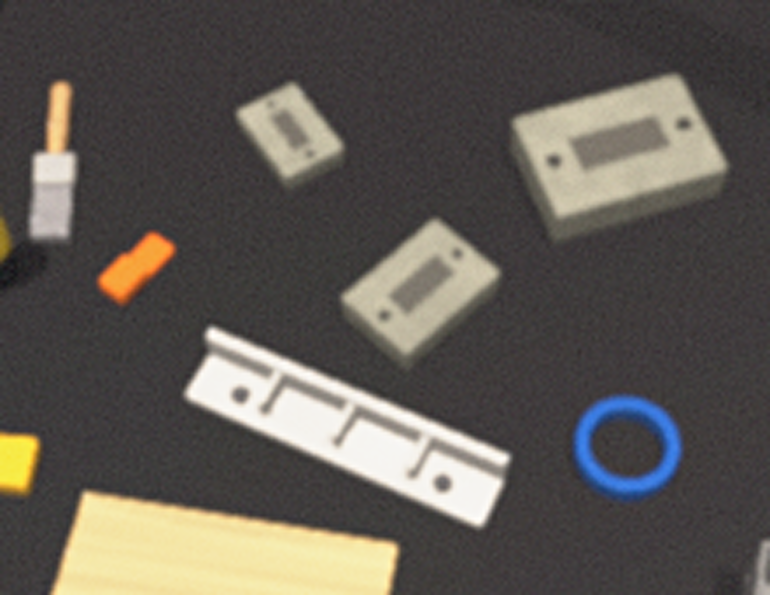

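Run:
```python
from h import *
im=cv2.imread('pics/scene0.png');c=cam('scene')
for n in ['scene','side']:
    im=cv2.imread(f'pics/{n}0.png');c=cam(n)
    g=im.max(2).astype(float)
    hsv=cv2.cvtColor(im,cv2.COLOR_BGR2HSV)
    m=((hsv[...,2]>(140 if n=='scene' else 150))&(hsv[...,1]<75)).astype(np.uint8)*255
    cs,_=cv2.findContours(m,cv2.RETR_EXTERNAL,cv2.CHAIN_APPROX_NONE)
    seed={'scene':[(229,231),(250,191)],'side':[(298,186),(256,191)]}[n]
    for k in cs:
        ce=k[:,0].mean(0); a=cv2.contourArea(k)
        if a<250: continue
        for i,sd in enumerate(seed):
            if np.hypot(*(ce-sd))<3:
                P=ray(c,k[:,0],.036)[:,:2].astype(np.float32)
                if i==1:
                    b=cv2.boxPoints(cv2.minAreaRect(P*1000));print(n,'block',b.round().tolist(),b.mean(0))
                else:
                    print(n,'fence poly',cv2.approxPolyDP(k,2.5,True)[:,0].tolist())
                    for z in (0.,.045):
                        print(z,(ray(c,cv2.approxPolyDP(k,2.5,True)[:,0],z)[:,:2]*1000).round().tolist())
im=cv2.imread('pics/side0.png')[120:260,220:360]
cv2.imwrite('pics/zoom2.png',cv2.resize(im,None,fx=4,fy=4,interpolation=cv2.INTER_CUBIC))
```

```text
scene fence poly [[189, 204], [191, 210], [184, 224], [268, 259], [274, 239]]
0.0 [[639.0, -258.0], [660.0, -244.0], [719.0, -252.0], [781.0, 59.0], [705.0, 64.0]]
0.045 [[662.0, -246.0], [683.0, -232.0], [740.0, -240.0], [801.0, 61.0], [727.0, 66.0]]
scene block [[476.0, -57.0], [592.0, -130.0], [642.0, -51.0], [526.0, 22.0]] [559.16205  -54.104507]
side block [[470.0, -60.0], [586.0, -132.0], [638.0, -48.0], [522.0, 23.0]] [554.01373 -54.22371]
side fence poly [[270, 160], [277, 175], [315, 212], [329, 207], [313, 192], [313, 188], [301, 182], [302, 178], [293, 175], [290, 168]]
0.0 [[787.0, 136.0], [727.0, 25.0], [665.0, -238.0], [726.0, -247.0], [751.0, -146.0], [772.0, -127.0], [766.0, -69.0], [790.0, -50.0], [778.0, -13.0], [808.0, 36.0]]
0.045 [[730.0, 73.0], [674.0, -31.0], [615.0, -278.0], [672.0, -286.0], [696.0, -192.0], [715.0, -174.0], [710.0, -120.0], [733.0, -102.0], [721.0, -67.0], [749.0, -21.0]]
```

View pics/zoom2.png

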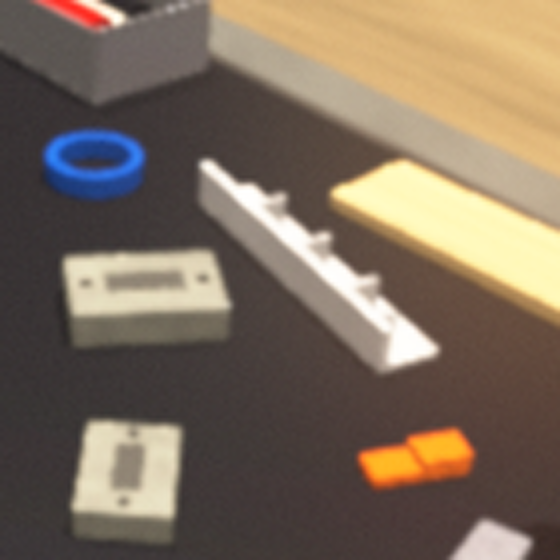

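Middle block (scene zoom about (420,290), 94×137 mm) is the target: centre near (557,-54) mm, about 70° off the fence, needing a clockwise turn. The fence face runs from (662,-246) to (727,66). I'll align the tool with the fence and move over the block.

>>> {"name": "step_arm", "arguments": {
  "plan": [0,0,0,0,-0.109,0,0,0,0,-0.109,0,-2.34,-3.25,0,0,0,-2.34,-3.25,0,0,0,-2.34,-3.25,0,0,0,-2.34,-3.25,0,0,0,-2.34,-3.25,0,0,0,-2.34,-3.25,0,0,0,-2.34,-3.25,0,0,0,-2.34,-3.25,0,0,0,-2.34,-3.25,0,0,0,-2.34,-3.25,0,0,0,-2.34,-3.25,0,0,0,-2.34,-3.25,0,0,0,-2.34,-3.25,0,0,0,-2.34,-3.25,0,0,0,-2.34,-3.25,0,0,0,-2.34,-3.25,0,0,0,-2.34,-3.25,0,0,0,0,0,0,0]
}}

```text
time_s: 1.82
position: [0.5457, -0.0394, 0.2316]
eef_rot: [[-0.976, 0.216, 0.002], [0.216, 0.976, -0.005], [-0.003, -0.004, -1.0]]
ft_force: [0.4, 0.7, -0.4]
gripper_width: 0.0001
```

Run:
```python
from h import *
s=monitor.sense();print(s['position'],np.round(s['eef_rot'],3).tolist(),s['time_s'],s['gripper_width'],s['qpos'])
cv2.imwrite('pics/wrist1.png',capture('wrist'))
```

```text
[ 0.54567444 -0.03940045  0.2315511 ] [[-0.976, 0.216, 0.002], [0.216, 0.976, -0.005], [-0.003, -0.004, -1.0]] 1.8167 0.00014625390418511477 [-13.30097521  16.76596988  16.63041099 107.42978736  -5.36271077
  56.44431222  83.11975211]
```

View pics/wrist1.png

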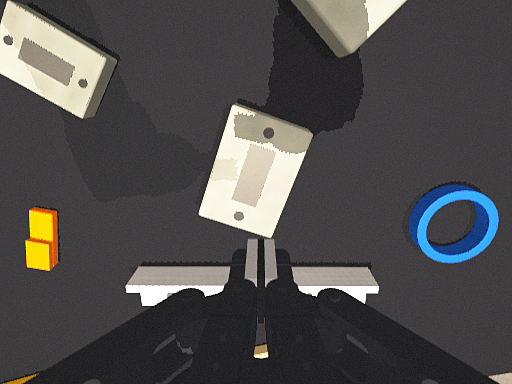

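The wrist view shows the block with top corners near (237,103), (313,131), (272,237) and (199,213). The fence face's foot is along row ~266, the wedge at left (42,240) and the tape at right (455,222).

```bash
cat >> h.py <<'E'
def blockpose(im,c,F=None,vis=None):
    """block from wrist view: top-face hull at z=.036"""
    hsv=cv2.cvtColor(im,cv2.COLOR_BGR2HSV)
    m=((hsv[...,2]>95)&(hsv[...,1]<75)).astype(np.uint8)*255
    m=cv2.morphologyEx(m,cv2.MORPH_OPEN,np.ones((3,3)))
    cs,_=cv2.findContours(m,cv2.RETR_EXTERNAL,cv2.CHAIN_APPROX_NONE)
    out=[]
    for k in cs:
        if cv2.contourArea(k)<1500: continue
        h=cv2.convexHull(k);P=(ray(c,h[:,0],.036)[:,:2]*1000).astype(np.float32)
        r=cv2.minAreaRect(P);b=cv2.boxPoints(r);e=[b[1]-b[0],b[2]-b[1]];L=[np.hypot(*x) for x in e]
        u=e[int(np.argmax(L))]/max(L);out.append((k[:,0].mean(0).round(),b.mean(0),np.degrees(np.arctan2(u[1],u[0]))%180,max(L),min(L),cv2.approxPolyDP(h,3,True)[:,0].tolist()))
    return out
E
python3 - <<'E'
from h import *
im=cv2.imread('pics/wrist1.png');c=cam('wrist')
for o in blockpose(im,c): print(o[0],np.round(o[1],1),round(o[2],1),round(o[3]),round(o[4]),o[5])
# fence foot edge: gradient per column
g=cv2.cvtColor(im,cv2.COLOR_BGR2GRAY).astype(float)
for rng in (range(138,230,6),range(290,370,6)):
  print([(x,[int(v) for v in g[258:300:3,x]]) for x in list(rng)[::4]])
P=[]
for x in list(range(140,225,3))+list(range(292,370,3)):
    d=np.diff(g[255:282,x]);P.append((x,255.5+d.argmax()))
P=np.array(P)
for z in (0,.045):
  W=ray(c,P,z)[:,:2]*1000;l=cv2.fitLine(W.astype(np.float32),cv2.DIST_HUBER,0,.01,.01).ravel();print(z,l,np.degrees(np.arctan2(l[1],l[0])))
  print(ray(c,[(137,266),(378,266),(125,292),(379,292)],z)[:,:2]*1000)
E
```

```text
[336. 281.] [718.9  25.5] 77.7 113 53 [[378, 292], [365, 302], [305, 293], [294, 281], [292, 267], [367, 267]]
[177. 281.] [ 677.2 -174. ] 77.7 136 59 [[229, 266], [223, 289], [214, 294], [142, 305], [126, 292], [126, 284], [138, 266]]
[253. 170.] [552.9 -45.4] 148.2 138 93 [[235, 103], [312, 133], [270, 237], [199, 215]]
[347.  20.] [427.5  83.7] 77.6 95 46 [[405, 0], [350, 53], [325, 41], [306, 1]]
[57. 64.] [ 394.6 -219. ] 46.7 111 74 [[7, 0], [58, 25], [104, 55], [106, 86], [94, 113], [79, 117], [0, 73], [0, 23]]
[(138, [59, 67, 69, 152, 165, 164, 170, 167, 163, 207, 255, 255, 53, 62]), (162, [64, 47, 39, 154, 162, 164, 164, 163, 159, 219, 255, 255, 255, 255]), (186, [63, 52, 27, 153, 167, 161, 160, 163, 162, 173, 166, 39, 34, 41]), (210, [64, 54, 31, 154, 161, 162, 158, 164, 167, 204, 255, 255, 255, 33])]
[(290, [70, 39, 55, 26, 30, 29, 33, 40, 36, 38, 33, 33, 35, 31]), (314, [65, 68, 36, 144, 166, 171, 169, 169, 166, 146, 255, 255, 255, 23]), (338, [66, 72, 39, 138, 159, 163, 158, 168, 163, 143, 255, 30, 37, 35]), (362, [63, 68, 40, 135, 161, 166, 163, 164, 163, 144, 255, 255, 255, 255])]
0 [ 2.1921009e-01  9.7567767e-01  6.9084839e+02 -7.8562653e+01] 77.33736
[[ 656.61138892 -236.04587298]
 [ 728.09014608   92.55113771]
 [ 693.87128717 -267.62366576]
 [ 771.56097815   89.91077447]]
0.045 [ 2.1920834e-01  9.7567809e-01  6.6337140e+02 -7.1073097e+01] 77.337456
[[ 633.25230937 -209.61461811]
 [ 696.13759856   79.47711857]
 [ 666.03267055 -237.39599974]
 [ 734.38218974   77.15419058]]
```

Run:
```python
from h import *
s=monitor.sense();print(s['position'],np.round(s['eef_rot'],3).tolist(),s['time_s'],np.abs(s['qd']).max())
c=cam('wrist');im=capture('wrist');cv2.imwrite('pics/wrist2.png',im)
s=monitor.sense();print(s['position'],s['time_s'])
for o in blockpose(im,c): print(o[0],np.round(o[1],1),round(o[2],1),round(o[3]),round(o[4]),o[5])
g=cv2.cvtColor(im,cv2.COLOR_BGR2GRAY).astype(float)
P=[]
for x in list(range(145,220,3))+list(range(295,365,3)):
    d=np.diff(g[250:282,x]);P.append((x,250.5+d.argmax()))
W=ray(c,P,0)[:,:2]*1000;l=cv2.fitLine(W.astype(np.float32),cv2.DIST_HUBER,0,.01,.01).ravel();print(l,np.degrees(np.arctan2(l[1],l[0])))
```

```text
[ 0.54444998 -0.03522597  0.23114813] [[-0.977, 0.213, 0.0], [0.213, 0.977, -0.002], [-0.001, -0.002, -1.0]] 1.8667 4.069759090185317
[ 0.5437424  -0.03217313  0.23089631] 1.9167
[334. 281.] [718.3  23.2] 77.7 108 47 [[374, 294], [362, 300], [308, 294], [299, 290], [292, 269], [363, 269]]
[174. 283.] [ 679.6 -177.4] 77.7 141 60 [[229, 268], [222, 290], [210, 295], [138, 307], [122, 294], [122, 286], [135, 268]]
[254. 191.] [583.1 -62.1] 157.4 210 112 [[232, 106], [301, 130], [308, 136], [276, 278], [267, 283], [195, 217], [225, 116]]
[52. 64.] [ 395.5 -223.4] 46.4 111 74 [[4, 2], [38, 17], [102, 60], [100, 94], [85, 118], [75, 119], [0, 77], [0, 12]]
[340.  24.] [428.5  79.5] 77.6 100 50 [[404, 0], [349, 55], [342, 57], [331, 55], [309, 29], [299, 1]]
[ 2.1951377e-01  9.7560942e-01  7.0440063e+02 -3.3006374e+01] 77.31952
```

View pics/wrist2.png

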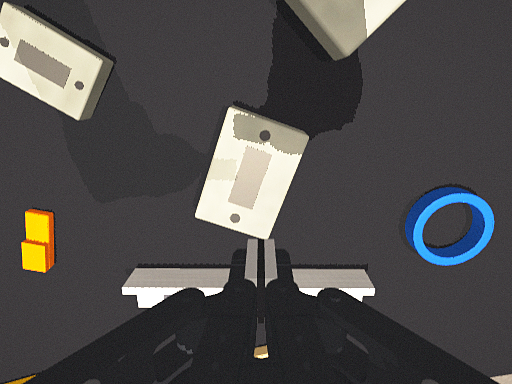

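The block's top corners now read (232,106), (308,136), (268,238) and (195,217). My automatic mask merged the block with the fingers, so I use the corners directly.

Run:
```python
from h import *
p=camera_params('wrist');T=np.eye(4);T[:3,:3]=[[-.977,.213,0],[.213,.977,-.002],[-.001,-.002,-1]];T[:3,3]=[.54445,-.03523,.23115]
c=(np.array(p['intrinsics']),T@np.array(p['T_tool_cam']))
q=ray(c,[(232,106),(308,136),(268,238),(195,217)],.036)[:,:2]*1000
r=cv2.minAreaRect(q.astype(np.float32));print(q.round(),q.mean(0),r)
print(ray(c,[(135,268),(364,269)],0)*1000)
print(ray(c,[(455,222)],0.0)*1000)
print(monitor.sense()['position'])
```

```text
[[ 474.  -50.]
 [ 523.   23.]
 [ 635.  -45.]
 [ 589. -124.]] [555.1182876  -49.27659278] ((556.4229736328125, -49.05278015136719), (91.388916015625, 136.31350708007812), 57.10615158081055)
[[ 659.08964043 -239.81288269    0.        ]
 [ 728.68340037   73.07519096    0.        ]]
[[682.4026356  198.42791262   0.        ]]
[ 0.5437424  -0.03217313  0.23089631]
```

>>> {"name": "step_arm", "arguments": {
  "plan": [0,-3.0,1.33,0,0,0,-3.0,1.33,0,0,0,-3.0,1.33,0,0,0,0,0,3.6,0,0,0,0,3.6,0,0,0,0,3.6,0,0,0,0,3.6,0,0,0,0,3.6,0,0,0,0,3.5,0,0,0,0,0,0,0,0,0,0,0,0,0,0,0,0,0,0,0,0,0]
}}

```text
time_s: 3.0
position: [0.6421, -0.009, 0.0193]
eef_rot: [[-0.979, 0.205, 0.005], [0.205, 0.979, 0.001], [-0.005, 0.002, -1.0]]
ft_force: [-0.0, -0.3, 0.0]
gripper_width: -0.0002
```

```bash
cat >> h.py <<'E'
O=np.array([694,-84.]);XF=np.array([.976,-.218]);YF=np.array([.218,.976])
def f(p): d=np.atleast_2d(p)-O;return np.c_[d@XF,d@YF]
E
python3 - <<'E'
from h import *
s=monitor.sense();print(s['position'],f(s['position'][:2]*1000),s['time_s'])
im=capture('scene')[110:280,130:350]
cv2.imwrite('pics/s3.png',cv2.resize(im,None,fx=3.5,fy=3.5,interpolation=cv2.INTER_CUBIC))
E
```

```text
[ 0.64211634 -0.0090132   0.0192799 ] [[-66.98557392  61.87647693]] 3.0
```

View pics/s3.png

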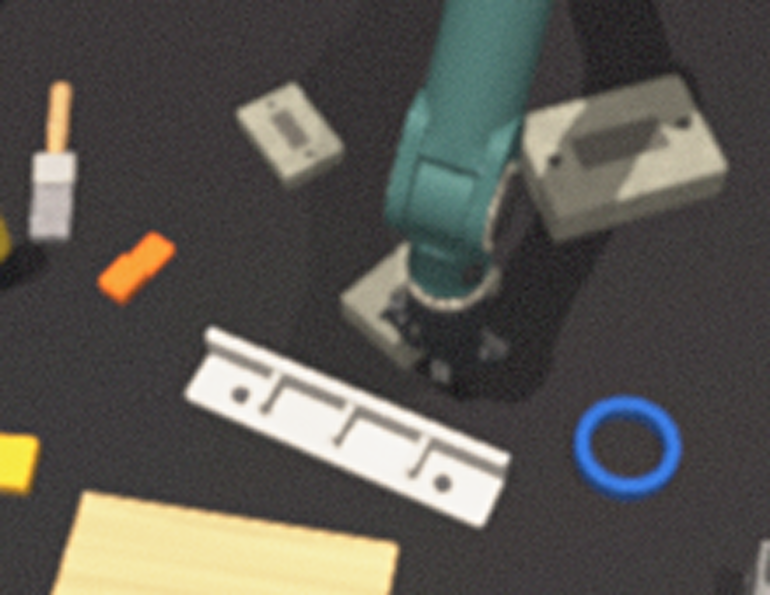

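Fingertip is at zoom (440,372), beside the far end of the block's +y side, clear of the fence. First nudge now.

>>> {"name": "step_arm", "arguments": {
  "plan": [0,0,0,0.4,0,0,0.14,-0.38,0,0,0,0.14,-0.38,0,0,0,0.14,-0.38,0,0,0,0.14,-0.38,0,0,0,0.14,-0.38,0,0,0,0.14,-0.38,0,0,0,0.14,-0.38,0,0,0,0.14,-0.38,0,0,0,0.14,-0.38,0,0,0,0.14,-0.38,0,0,0,0,0,0,0,0,0,0,0,0]
}}

```text
time_s: 4.13
position: [0.6179, -0.0447, 0.0123]
eef_rot: [[-0.979, 0.206, -0.001], [0.206, 0.979, -0.0], [0.001, -0.001, -1.0]]
ft_force: [0.8, 0.7, 0.7]
gripper_width: -0.0001
```

Run:
```python
from h import *
s=monitor.sense();print(s['position'],f(s['position'][:2]*1000),s['time_s'],s['ft_force'])
im=capture('side');cv2.imwrite('pics/sd4.png',cv2.resize(im[120:260,200:360],None,fx=4,fy=4,interpolation=cv2.INTER_CUBIC))
c=cam('wrist');im=capture('wrist');cv2.imwrite('pics/w4.png',im)
```

```text
[ 0.61789182 -0.04467748  0.01228159] [[-82.85389436  21.78719731]] 4.1333 [0.75419228 0.69295048 0.7336926 ]
```

View pics/sd4.png

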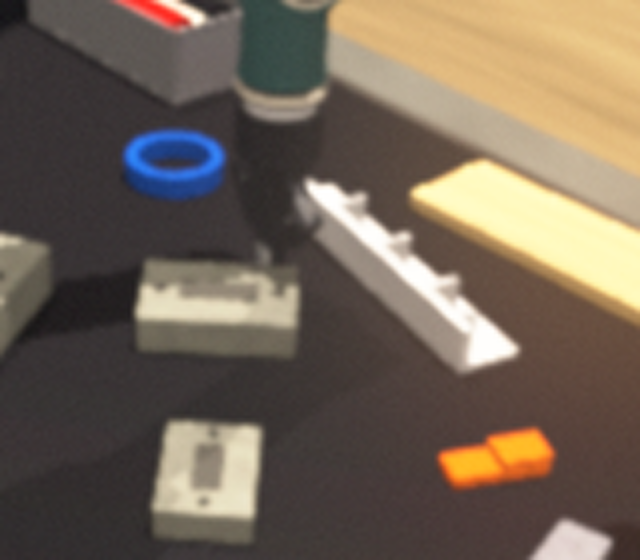

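View pics/w4.png

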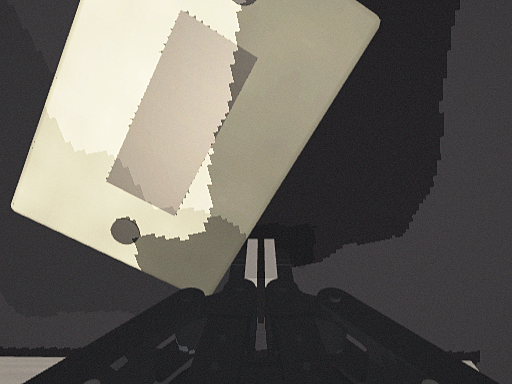

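The wrist view shows the long +y side running from (380,18) to about (245,240), where it meets the finger, and the near short side from (12,208) to about (205,293).

Run:
```python
from h import *
c=cam('wrist')
q=f(ray(c,[(380,18),(245,240),(12,208),(205,293),(79,0)],.036)[:,:2]*1000)
print(q.round(1));print([np.degrees(np.arctan2(*(q[a]-q[b])[::-1])) for a,b in((1,0),(3,2),(2,4))])
print(f(monitor.sense()['position'][:2]*1000))
```

```text
[[-190.3   62.5]
 [-104.9   15.8]
 [-118.5  -81. ]
 [ -77.5   -2.6]
 [-194.5  -39.9]]
[np.float64(-28.632844607772846), np.float64(62.40655520448729), np.float64(-28.445653557342645)]
[[-83.20300918  22.00659108]]
```

>>> {"name": "step_arm", "arguments": {
  "plan": [0,-0.3,0.55,0,0,0,-0.3,0.55,0,0,0,0,0,-3.6,0,0,0,0,-3.6,0,0,0.7,-0.3,-3.6,0,0,0.7,-0.3,-3.6,0,0,0.7,-0.3,-3.6,0,0,0.7,-0.3,-3.6,0,0,0,0,0,0,0,0,0,0,0,0,0,0,0,0,0,0,0,0,0,0,0,0,0,0]
}}

```text
time_s: 5.32
position: [0.5961, -0.04, 0.2265]
eef_rot: [[-0.979, 0.205, -0.003], [0.205, 0.979, -0.0], [0.003, -0.001, -1.0]]
ft_force: [0.9, 0.4, -1.3]
gripper_width: 0.0001
```

```bash
cat > look.py <<'E'
from h import *
import sys
n=sys.argv[1]
s=monitor.sense();print(s['position'].round(4),f(s['position'][:2]*1000).round(1),s['time_s'],np.abs(s['qd']).max().round(2))
c=cam('wrist');im=capture('wrist');cv2.imwrite(f'pics/{n}.png',im)
import pickle;pickle.dump(c,open(f'pics/{n}.pkl','wb'))
for o in blockpose(im,c):
    if 100<o[3]<230: print(o[0],f(o[1]).round(1),round(o[2]-77.4,1),round(o[3]),round(o[4]),o[5])
E
python3 look.py w5
```

```text
[ 0.5961 -0.04    0.2265] [[-105.2   21.6]] 5.3167 0.23
[310. 259.] [[14.6 95.9]] 0.8 136 68 [[374, 255], [374, 262], [359, 280], [307, 286], [265, 283], [264, 238], [363, 239]]
[194. 258.] [[ 15.1 -72.9]] 0.1 184 69 [[107, 253], [123, 236], [257, 238], [256, 283], [176, 285], [126, 278], [108, 260]]
[232. 117.] [[-153.9   -9.7]] 60.7 136 93 [[222, 39], [300, 86], [239, 194], [166, 155]]
```

View pics/w5.png

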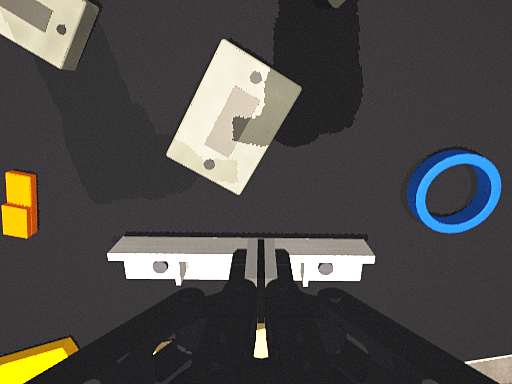

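The wrist view now gives a clean block contour: corners (222,39), (300,86), (239,194), (166,155). The fence foot is along row ~237. I'll refit the fence with the arm at rest.

Run:
```python
from h import *
import pickle
im=cv2.imread('pics/w5.png');c=pickle.load(open('pics/w5.pkl','rb'))
g=cv2.cvtColor(im,cv2.COLOR_BGR2GRAY).astype(float)
P=[]
for x in list(range(130,220,3))+list(range(298,358,3)):
    d=np.diff(g[225:250,x]);P.append((x,225.5+d.argmax()))
W=ray(c,P,0)[:,:2]*1000;l=cv2.fitLine(W.astype(np.float32),cv2.DIST_HUBER,0,.01,.01).ravel();print(l,np.degrees(np.arctan2(l[1],l[0])), f(l[2:]))
print(f(ray(c,[(123,236),(364,238)],0)[:,:2]*1000))
# tape
hsv=cv2.cvtColor(im,cv2.COLOR_BGR2HSV);m=cv2.inRange(hsv,(95,120,60),(125,255,255))
k=max(cv2.findContours(m,cv2.RETR_EXTERNAL,cv2.CHAIN_APPROX_NONE)[0],key=cv2.contourArea);print('tape',f(ray(c,[cv2.minEnclosingCircle(k)[0]],.012)[:,:2]*1000))
# start pose from fixed cams, both epochs scene: remeasure ref block start in scene
```

```text
[ 2.1543956e-01  9.7651720e-01  6.8922650e+02 -1.0092851e+02] 77.558685 [[ -0.96851883 -17.56285095]]
[[  -0.40476984 -159.2699372 ]
 [  -1.73168952  161.24344481]]
tape [[-74.53068321 258.39349759]]
```

```bash
cat > fixed.py <<'E'
from h import *
import sys
for n,seed,files in (('scene',(250,191),'scene0'),('side',(256,191),'side0')):
    c=cam(n);new=capture(n);cv2.imwrite(f'pics/{sys.argv[1]}_{n}.png',new)
    for im in (cv2.imread(f'pics/{files}.png'),new):
        hsv=cv2.cvtColor(im,cv2.COLOR_BGR2HSV)
        m=((hsv[...,2]>(140 if n=='scene' else 150))&(hsv[...,1]<75)).astype(np.uint8)*255
        for k in cv2.findContours(m,cv2.RETR_EXTERNAL,cv2.CHAIN_APPROX_NONE)[0]:
            if cv2.contourArea(k)<300 or np.hypot(*(k[:,0].mean(0)-seed))>25: continue
            r=cv2.minAreaRect((ray(c,k[:,0],.036)[:,:2]*1000).astype(np.float32))
            print(n,f(r[0]).round(1),np.round(r[1]),round(r[2],1))
E
python3 fixed.py a
```

```text
scene [[-138.1   -0.2]] [ 94. 137.] 57.7
scene [[-150.   -12.7]] [ 94. 135.] 47.7
side [[-143.1   -1.5]] [ 99. 136.] 58.3
side [[-154.6  -14. ]] [ 97. 136.] 48.5
```

>>> {"name": "step_arm", "arguments": {
  "plan": [0,3.54,-1.76,0,0,0,3.54,-1.76,0,0,0,3.54,-1.76,0,0,0,3.54,-1.76,0,0,0,0,0,3.5,0,0,0,0,3.5,0,0,0,0,3.5,0,0,0,0,3.5,0,0,0,0,3.5,0,0,0,0,3.5,0,0,0,0,0.4,0,0,0,0,0,0,0,0,0,0,0,0,0,0,0,0]
}}

```text
time_s: 6.63
position: [0.4454, -0.0805, 0.0162]
eef_rot: [[-0.979, 0.206, 0.004], [0.206, 0.979, -0.0], [-0.004, 0.0, -1.0]]
ft_force: [0.6, 0.9, 0.7]
gripper_width: 0.0001
```

Run:
```python
from h import *
s=monitor.sense();print(s['position'],f(s['position'][:2]*1000),s['time_s'],s['ft_force'])
```

```text
[ 0.44540411 -0.08053786  0.01617174] [[-243.38433315  -50.81485528]] 6.6333 [0.63498224 0.92502139 0.67539657]
```

>>> {"name": "step_arm", "arguments": {
  "plan": [0,-0.2,0.35,0,0,0,-0.2,0.35,0,0,0,-0.2,0.35,0,0,0,-0.2,0.35,0,0,0,-0.2,0.35,0,0,0,-0.22,0.33,0,0,0,-0.22,0.33,0,0,0,-0.22,0.33,0,0,0,-0.26,0.31,0,0,0,-0.26,0.31,0,0,0,-0.26,0.31,0,0,0,-0.26,0.31,0,0,0,-0.29,0.28,0,0,0,-0.29,0.28,0,0,0,-0.29,0.28,0,0,0,-0.29,0.28,0,0,0,0,0,0,0,0,0,0,0,0]
}}

```text
time_s: 8.13
position: [0.4903, -0.0375, 0.0137]
eef_rot: [[-0.979, 0.205, -0.004], [0.205, 0.979, 0.001], [0.004, -0.0, -1.0]]
ft_force: [-4.1, -0.2, -0.3]
gripper_width: -0.0001
```

```bash
python3 fixed.py b; python3 -c "
from h import *
s=monitor.sense();print(s['position'],f(s['position'][:2]*1000),s['time_s'],s['ft_force'])"
```

```text
scene [[-138.1   -0.2]] [ 94. 137.] 57.7
scene [[-125.2   -2. ]] [ 95. 135.] 27.8
side [[-143.1   -1.5]] [ 99. 136.] 58.3
side [[-129.5   -2.9]] [ 98. 139.] 27.2
[ 0.49063819 -0.03795285  0.01382828] [[-208.51940897    0.60914217]] 8.2333 [-5.21486353  0.62776729 -1.5617812 ]
```

>>> {"name": "step_arm", "arguments": {
  "plan": [0,0.4,-0.32,0,0,0,0.4,-0.32,0,0,0,0,0,-3.5,0,0,0,0,-3.5,0,0,0,0,-1.0,0,0,-3.66,0.22,0,0,0,-3.66,0.22,0,0,0,-3.66,0.22,0,0,0,-3.66,0.22,0,0,0,-3.66,0.22,0,0,0,0,0,0,0,0,0,0,0,0,0,0,0,0,0,0,0,0,3.5,0,0,0,0,3.5,0,0,0,0,1.0,0,0,0,0,0,0,0,0,0,0,0]
}}

```text
time_s: 9.73
position: [0.6639, -0.0698, 0.0149]
eef_rot: [[-0.979, 0.206, -0.0], [0.206, 0.979, -0.0], [0.0, -0.0, -1.0]]
ft_force: [0.3, -1.2, -0.3]
gripper_width: -0.0001
```

```bash
python3 look.py w6; python3 -c "
from h import *
s=monitor.sense();print(s['position'],f(s['position'][:2]*1000),s['time_s'],s['ft_force'])"
```

```text
[ 0.6639 -0.0698  0.0149] [[-32.4   7.3]] 9.7333 1.74
[248.  74.] [[-129.     0.5]] 40.6 134 92 [[468, 22], [461, 36], [198, 241], [28, 75], [30, 67], [90, 0], [456, 0]]
[ 0.66506552 -0.06992832  0.01604236] [[-31.30767976   7.42624397]] 9.7833 [ 0.26987781 -0.48180123  1.20346501]
```

View pics/w6.png

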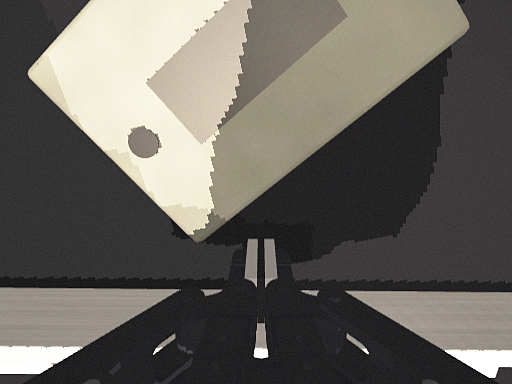

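The wrist view shows the block's near corner at (198,241) and the fingertip at (260,240), just off the +y long side near that corner. Nudge now.

>>> {"name": "step_arm", "arguments": {
  "plan": [0,0.31,-0.26,0.2,0,0,0.31,-0.26,0.1,0,0,0.31,-0.26,0,0,0,0.31,-0.26,0,0,0,0.31,-0.26,0,0,0,0.31,-0.26,0,0,0,0.33,-0.22,0,0,0,0.33,-0.22,0,0,0,0.33,-0.22,0,0,0,0.33,-0.22,0,0,0,0.36,-0.18,0,0,0,0.36,-0.18,0,0,0,0.36,-0.18,0,0,0,0.36,-0.18,0,0,0,0.37,-0.15,0,0,0,0.37,-0.15,0,0,0,0,0,0,0,0,0,0,0,0]
}}

```text
time_s: 11.28
position: [0.6047, -0.093, 0.0116]
eef_rot: [[-0.979, 0.206, 0.0], [0.206, 0.979, -0.0], [-0.0, -0.0, -1.0]]
ft_force: [2.7, -1.1, 1.1]
gripper_width: 0.0
```

```bash
python3 look.py w7;python3 fixed.py c
```

```text
[ 0.6047 -0.093   0.0116] [[-85.2 -28.3]] 11.2833 0.47
[325. 124.] [[-152.8    1.5]] 20.4 132 108 [[511, 0], [511, 174], [267, 283], [254, 283], [214, 261], [123, 66], [120, 54], [245, 0]]
scene [[-138.1   -0.2]] [ 94. 137.] 57.7
side [[-143.1   -1.5]] [ 99. 136.] 58.3
```

View pics/w7.png

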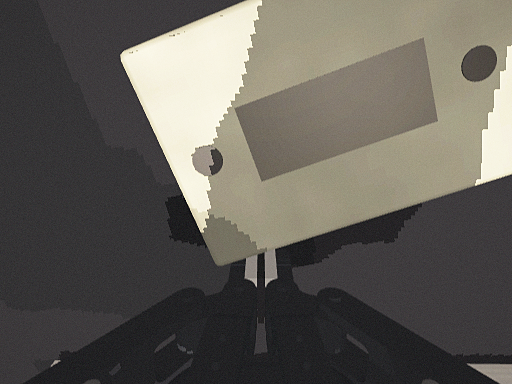

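The long +y side runs from (218,265) to (511,174), and the left short side from (122,56) to (218,265).

Run:
```python
from h import *
import pickle
c=pickle.load(open('pics/w7.pkl','rb'))
q=f(ray(c,[(218,266),(511,174),(121,56),(265,0)],.036)[:,:2]*1000);print(q.round(1))
a=q[0]-q[1];a2=q[3]-q[2];s=q[0]-q[2]
print(np.degrees(np.arctan2(a[1],a[0])),np.degrees(np.arctan2(s[1],s[0])),np.hypot(*s))
th=np.arctan2(a[1],a[0]);u=np.array([np.cos(th),np.sin(th)]);v=np.array([-u[1],u[0]])
B=(q[0]+q[2])/2-68*u;print('B',B,'contact lever',(f(monitor.sense()['position'][:2]*1000)[0]-B)@u)
```

```text
[[ -94.2  -46.4]
 [-137.8   71.8]
 [-179.3  -78. ]
 [-197.1  -27.3]]
-69.74403965599446 20.347937615680973 90.7210828994463
B [-160.2645572     1.59258362] contact lever 53.48913959554805
```

>>> {"name": "step_arm", "arguments": {
  "plan": [0,-0.47,0.17,0,0,0,-0.47,0.17,0,0,0,0,0,-3.5,0,0,0,0,-3.5,0,0,0,0,-1.0,0,0,3.43,1.0,0,0,0,3.43,1.0,0,0,0,3.43,1.0,0,0,0,3.43,1.0,0,0,0,3.43,1.0,0,0,0,0,0,0,0,0,0,0,0,0,0,0,0,0,0,0,0,0,3.5,0,0,0,0,3.5,0,0,0,0,1.0,0,0,0,0,0,0,0,0,0,0,0]
}}

```text
time_s: 12.93
position: [0.4575, -0.0077, 0.0112]
eef_rot: [[-0.978, 0.207, -0.001], [0.207, 0.978, -0.0], [0.001, -0.001, -1.0]]
ft_force: [0.7, -0.4, 0.2]
gripper_width: -0.0001
```

```bash
python3 -c "
from h import *
s=monitor.sense();print(s['position'],f(s['position'][:2]*1000),s['time_s'],s['ft_force'])"; python3 fixed.py d
```

```text
[ 0.45747665 -0.00773526  0.01121802] [[-247.47250658   22.8722914 ]] 12.9333 [ 0.73551971 -0.43038113  0.19761904]
scene [[-138.1   -0.2]] [ 94. 137.] 57.7
scene [[-156.3   -2.8]] [ 95. 135.] 7.4
side [[-143.1   -1.5]] [ 99. 136.] 58.3
side [[-161.    -4.9]] [ 96. 138.] 7.2
```

Scene and side views both confirm about 50° turned and 18 mm displaced. Fourth nudge now.

>>> {"name": "step_arm", "arguments": {
  "plan": [0,-0.38,0.14,0,0,0,-0.38,0.14,0,0,0,-0.38,0.14,0,0,0,-0.38,0.14,0,0,0,-0.38,0.14,0,0,0,-0.38,0.14,0,0,0,-0.39,0.1,0,0,0,-0.39,0.1,0,0,0,-0.39,0.1,0,0,0,-0.39,0.1,0,0,0,-0.4,0.05,0,0,0,-0.4,0.05,0,0,0,-0.4,0.05,0,0,0,-0.4,0.05,0,0,0,-0.4,0.05,0,0,0,0,0,0,0,0,0,0,0,0]
}}

```text
time_s: 14.45
position: [0.5166, -0.0035, 0.0111]
eef_rot: [[-0.979, 0.204, -0.002], [0.204, 0.979, 0.001], [0.002, 0.0, -1.0]]
ft_force: [-2.0, 2.4, -0.3]
gripper_width: 0.0001
```

```bash
python3 -c "
from h import *
s=monitor.sense();print(s['position'],f(s['position'][:2]*1000),s['time_s'],s['ft_force'])"; python3 fixed.py e
```

```text
[ 0.51658475 -0.0035378   0.01105054] [[-190.69804754   39.85457839]] 14.45 [-2.00738369  2.38033783 -0.28264497]
scene [[-138.1   -0.2]] [ 94. 137.] 57.7
scene [[-129.2   -9.6]] [136.  93.] 77.9
side [[-143.1   -1.5]] [ 99. 136.] 58.3
side [[-133.9  -11.2]] [142.  93.] 78.0
```

Square to within about 1° in both fixed views, and about 13 mm from the start. Now back off, open the fingers for two contact points, and centre behind the long side.

>>> {"name": "step_arm", "arguments": {
  "plan": [0,0.9,0,0,0,0,0.9,0,0,0,0,0,-2.35,0,0.008,0,0,-2.35,0,0,8.5,0,0,0,0,8.5,0,0,0,0,8.5,0,0,0,0,8.5,0,0,0,0,8.5,0,0,0,0,8.5,0,0,0,0,8.5,0,0,0.4,0,8.5,0,0,0.4,0,8.5,0,0,0,0,8.5,0,0,0,0,8.5,0,0,0,0]
}}

```text
time_s: 15.8
position: [0.4896, -0.0467, 0.0031]
eef_rot: [[-0.977, 0.213, -0.0], [0.213, 0.977, -0.0], [0.0, -0.0, -1.0]]
ft_force: [-0.6, -1.2, -0.1]
gripper_width: 0.0851
```

```bash
python3 look.py w8; python3 fixed.py g
```

```text
[ 0.4896 -0.0467  0.0031] [[-207.6   -8.1]] 15.8 0.27
scene [[-138.1   -0.2]] [ 94. 137.] 57.7
scene [[-129.6   -9.7]] [136.  95.] 78.2
side [[-143.1   -1.5]] [ 99. 136.] 58.3
side [[-133.4  -11.2]] [142.  92.] 78.0
```

View pics/w8.png

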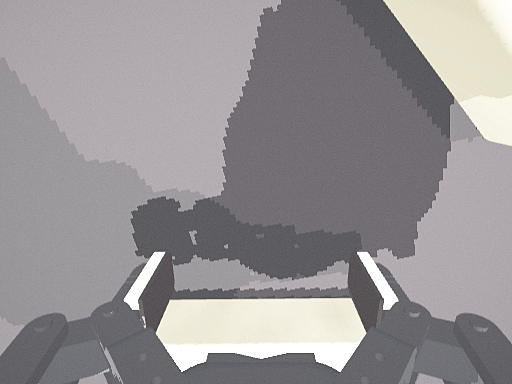

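The wrist view shows the block's rear long side level along row ~298 between the two open fingers (pads at (155,275) and (370,275)). Pushing straight up now.

>>> {"name": "step_arm", "arguments": {
  "plan": [8.5,-0.5,0,0,0,8.5,-0.5,0,0,0,8.5,-0.5,0,0,0,8.5,-0.5,0,0,0,8.5,-0.5,0,0,0,8.5,-0.5,0,0,0,8.5,-0.5,0,0,0,8.5,-0.5,0,0,0,8.5,-0.5,0,0,0,8.5,-0.5,0,0,0,8.5,-0.5,0,0,0,8.5,-0.5,0,0,0,8.5,-0.5,0,0,0,8.5,-0.5,0,0,0,8.5,-0.5,0,0,0,8.5,-0.5,0,0,0,8.5,-0.5,0,0,0,8.5,-0.5,0,0,0,8.5,0,0,0,0]
}}

```text
time_s: 17.53
position: [0.5764, -0.0656, 0.0027]
eef_rot: [[-0.977, 0.213, -0.004], [0.213, 0.977, 0.001], [0.004, -0.0, -1.0]]
ft_force: [-4.8, 1.4, 2.8]
gripper_width: 0.085
```

```bash
sed -i 's/>25: continue/>60: continue/' fixed.py; python3 fixed.py i; python3 -c "
from h import *
s=monitor.sense();print(s['position'],f(s['position'][:2]*1000),s['time_s'],s['ft_force'])
im=cv2.imread('pics/i_scene.png')[110:280,130:350]
cv2.imwrite('pics/i_z.png',cv2.resize(im,None,fx=3.5,fy=3.5,interpolation=cv2.INTER_CUBIC))
"
```

```text
scene [[35.1 -2.1]] [332.  82.] 77.4
scene [[-138.1   -0.2]] [ 94. 137.] 57.7
scene [[-253.6 -211.6]] [105.  74.] 45.9
scene [[34.8 -2.2]] [332.  83.] 77.4
scene [[-58.7 -10.3]] [136.  94.] 77.7
scene [[-253.5 -212.8]] [103.  72.] 46.3
side [[-266.6 -223.6]] [106.  72.] 46.6
side [[-143.1   -1.5]] [ 99. 136.] 58.3
side [[ 12.6 -12.2]] [376.  76.] 76.1
side [[-267.4 -225.6]] [103.  72.] 46.9
side [[-23.5 -24.2]] [347. 157.] 70.2
[ 0.57649514 -0.06563924  0.00274972] [[-118.68738804   -7.69596245]] 17.6333 [-4.52650502  0.8030392   0.7086558 ]
```

View pics/i_z.png

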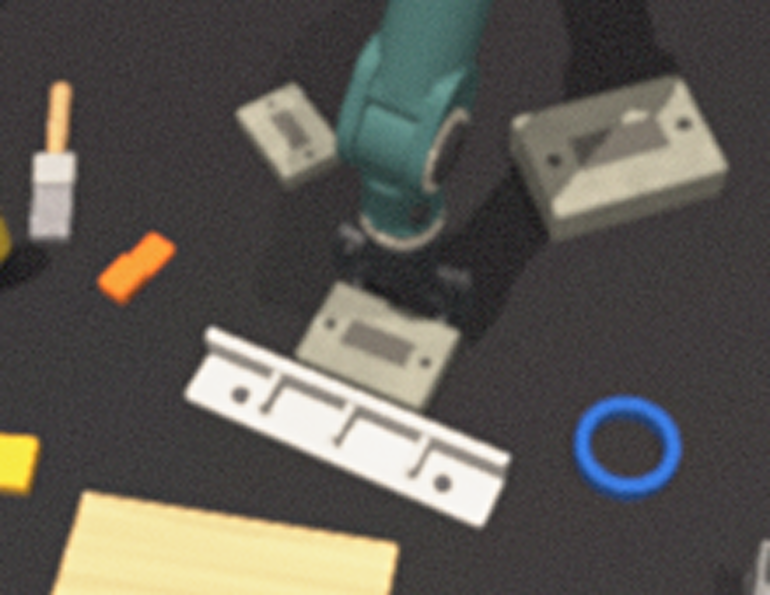

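The zoomed scene view shows the block at (380,345), square to the fence and about 12–15 mm short of it. Creeping in.

>>> {"name": "step_arm", "arguments": {
  "plan": [8.5,-0.25,0,0,0,8.5,-0.25,0,0,0,8.5,-0.25,0,0,0,8.5,-0.25,0,0,0,8.5,-0.2,0,0,0,8.5,-0.1,0,0,0,8.5,0,0,0,0,8.5,0,0,0,0]
}}

```text
time_s: 18.3
position: [0.589, -0.0684, 0.0027]
eef_rot: [[-0.977, 0.213, -0.003], [0.213, 0.977, 0.001], [0.003, -0.0, -1.0]]
ft_force: [-5.0, 0.8, 0.6]
gripper_width: 0.0848
```

>>> {"name": "step_arm", "arguments": {
  "plan": [8.5,-0.1,0,0,0,8.5,-0.1,0,0,0,8.5,0,0,0,0,8.5,0,0,0,0]
}}

```text
time_s: 18.63
position: [0.5897, -0.0685, 0.0027]
eef_rot: [[-0.977, 0.213, -0.006], [0.213, 0.977, 0.001], [0.006, 0.0, -1.0]]
ft_force: [-8.8, 2.0, 4.0]
gripper_width: 0.0849
```

>>> {"name": "step_arm", "arguments": {
  "plan": [8.5,-0.2,0,0,0,8.5,-0.2,0,0,0,8.5,0,0,0,0,8.5,0,0,0,0]
}}

```text
time_s: 18.97
position: [0.5896, -0.0684, 0.0024]
eef_rot: [[-0.977, 0.213, -0.014], [0.213, 0.977, 0.003], [0.014, 0.0, -1.0]]
ft_force: [-19.1, 3.5, 13.1]
gripper_width: 0.0847
```

>>> {"name": "step_arm", "arguments": {
  "plan": [8.5,-0.2,0,0,0,8.5,-0.2,0,0,0,8.5,0,0,0,0,8.5,0,0,0,0]
}}

```text
time_s: 19.3
position: [0.5895, -0.0684, 0.0019]
eef_rot: [[-0.977, 0.214, -0.022], [0.214, 0.977, 0.005], [0.023, 0.001, -1.0]]
ft_force: [-28.2, 6.4, 20.9]
gripper_width: 0.0848
```

```bash
python3 fixed.py k; python3 -c "
from h import *
s=monitor.sense();print(s['position'],f(s['position'][:2]*1000),s['time_s'],s['ft_force'])
a=cv2.imread('pics/k_scene.png')[180:265,180:280];b=cv2.imread('pics/k_side.png')[140:230,235:335]
cv2.imwrite('pics/k_z.png',np.vstack([cv2.resize(x,(390*2//2*1,290)) for x in (a,b)]))
"
```

```text
scene [[35.1 -2.1]] [332.  82.] 77.4
scene [[-138.1   -0.2]] [ 94. 137.] 57.7
scene [[-253.6 -211.6]] [105.  74.] 45.9
scene [[-8.1 -2.2]] [332. 168.] 77.6
scene [[-253.3 -213.2]] [103.  72.] 46.2
side [[-266.6 -223.6]] [106.  72.] 46.6
side [[-143.1   -1.5]] [ 99. 136.] 58.3
side [[ 12.6 -12.2]] [376.  76.] 76.1
side [[-267.3 -225.6]] [103.  71.] 46.3
side [[-19.2 -38.5]] [320. 145.] 70.2
[ 0.58947061 -0.06841337  0.00187439] [[-105.41856897   -7.57485511]] 19.4 [-27.58806332   6.30367822  19.6083435 ]
```

View pics/k_z.png

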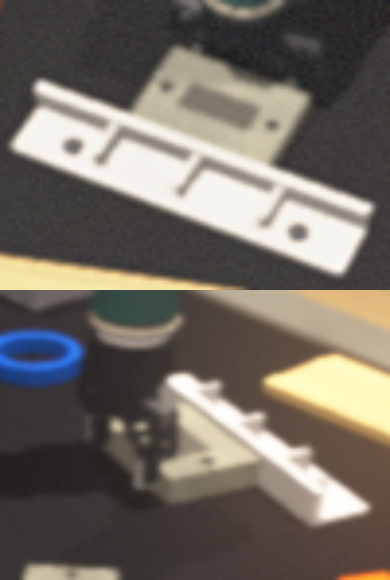

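Force climbs to 28 N with no motion and both views show no gap, so the block is hard against the fence. Backing straight off, then up for a check.

>>> {"name": "step_arm", "arguments": {
  "plan": [8.5,0.25,0,0,0,8.5,0.25,0,0,0,8.5,0.25,0,0,0,8.5,0.3,0,0,0,8.5,0.5,0,0,0,8.5,0.8,0,0,0,8.5,0.8,0,0,0,8.5,0.8,0,0,0,8.5,0,0,0,0,8.5,0,0,0,0,8.5,0,0,-3.0,0,8.5,0,0,-3.6,0,8.5,0,0,-3.6,0,8.5,-1.5,0,-3.6,0,8.5,-1.5,0,-3.6,0,8.5,-1.5,0,-3.6,0,8.5,0,0,0,0,8.5,0,0,0,0,8.5,0,0,0,0,8.5,0,0,0,0]
}}

```text
time_s: 21.07
position: [0.6044, -0.0717, 0.2118]
eef_rot: [[-0.977, 0.213, -0.003], [0.213, 0.977, 0.0], [0.003, -0.0, -1.0]]
ft_force: [0.3, -0.2, -1.3]
gripper_width: 0.0851
```

```bash
python3 look.py w9; python3 fixed.py m; python3 -c "
from h import *
a=cv2.imread('pics/m_scene.png')[180:265,180:280]
cv2.imwrite('pics/m_z.png',cv2.resize(a,None,fx=5,fy=5))"
```

```text
[ 0.6044 -0.0717  0.2118] [[-90.1  -7.5]] 21.0667 0.35
scene [[35.1 -2.1]] [332.  82.] 77.4
scene [[-138.1   -0.2]] [ 94. 137.] 57.7
scene [[-253.6 -211.6]] [105.  74.] 45.9
scene [[-8.  -2.3]] [332. 168.] 77.6
side [[-266.6 -223.6]] [106.  72.] 46.6
side [[-143.1   -1.5]] [ 99. 136.] 58.3
side [[ 12.6 -12.2]] [376.  76.] 76.1
side [[-266.7 -223.9]] [106.  71.] 46.9
side [[-23.  -12.3]] [376. 148.] 78.3
```

View pics/w9.png

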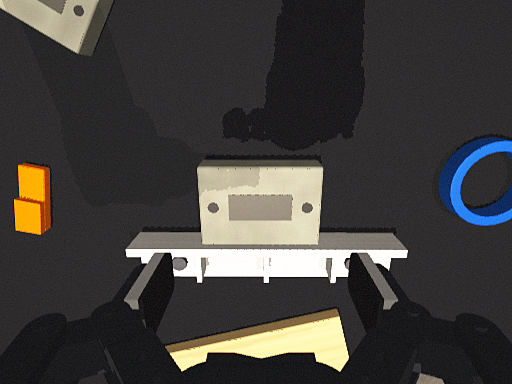

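View pics/m_z.png

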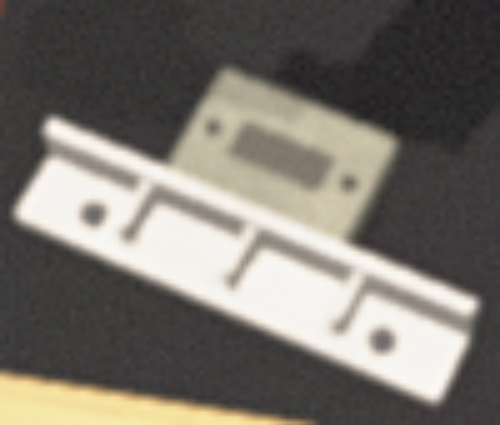

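The wrist view shows the block at (198,163)–(322,163)–(319,244)–(201,244), its long side meeting the fence along row 244 with no dark gap.

Run:
```python
from h import *
import pickle
c=pickle.load(open('pics/w9.pkl','rb'))
im=cv2.imread('pics/w9.png')
q=f(ray(c,[(198,168),(322,167),(319,244),(201,244)],.036)[:,:2]*1000);print(q.round(1))
g=cv2.cvtColor(im,cv2.COLOR_BGR2GRAY).astype(float)
def line(cols,r0,r1,z):
    P=[(x,r0+.5+np.diff(g[r0:r1,x]).argmax()) for x in cols]
    W=f(ray(c,P,z)[:,:2]*1000).astype(np.float32);l=cv2.fitLine(W,cv2.DIST_HUBER,0,.01,.01).ravel();return l[2:],np.degrees(np.arctan2(l[0],l[1])),P[::8]
print('block rear top',line(range(205,318,3),150,172,.036))
print('fence foot',line(list(range(140,190,2))+list(range(332,392,2)),225,245,0))
print(monitor.sense()['ft_force'])
```

```text
[[-93.  -73.4]
 [-94.7  58.5]
 [ -3.2  61.3]
 [ -2.6 -75.3]]
block rear top (array([-95.11812  ,  -2.4050136], dtype=float32), np.float32(0.046258364), [(205, np.float64(165.5)), (229, np.float64(165.5)), (253, np.float64(166.5)), (277, np.float64(166.5)), (301, np.float64(166.5))])
fence foot (array([-0.67876565, -2.2030578 ], dtype=float32), np.float32(0.033274174), [(140, np.float64(231.5)), (156, np.float64(231.5)), (172, np.float64(231.5)), (188, np.float64(231.5)), (346, np.float64(232.5)), (362, np.float64(232.5)), (378, np.float64(232.5))])
[-0.29637159  0.61392053  0.08776969]
```

Rear side to fence face measures 94.4 mm, against a block width of 94 mm. It is parallel to within 0.1° and the middle is 7 mm from mid length. Handing in.

```bash
python3 -c "
from bench import order
print(order.finish_job())"
```

```text
the job is handed in; nothing more can be done
None
```

The block now lies with its whole long side against the fence, and I handed the job in at about 21 s of the 67 s allowed. The hand-in reports no verdict.

**Turning:** four closed-fingertip nudges at alternating opposite corners turned the block about 70° clockwise. After each nudge its middle was within about 20 mm of the start, and when square it was about 13 mm away and well clear of the fence.

**Pushing up:** I then opened the fingers and pushed the rear long side straight up with both of them. At the fence the force rose to 28 N with no further movement, so I backed straight off.

**Last checks from the wrist camera:**
- The rear side is 94.4 mm from the fence face, and the block is 94 mm wide, so the gap is about 0 to 1 mm.
- The block is parallel to the fence within about 0.1°.
- Its middle is about 7 mm from the fence's mid length.
- The gripper was about 20 cm above the table, touching nothing.

**Other objects:** I never went near the tape, wedge or other things. I did not re-measure where each of them stands.

**Disagreements:** two things disagreed on the way:
- My first wrist measurement was off by several millimetres because the arm was still settling, so I measured again at rest.
- In the last views the fixed cameras merged the block with the fence, so the final numbers rest on the wrist camera and the contact force.

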